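# Zero the rod gauge on a sample glass rod

### The job

Zero the rod gauge on the sample glass rod that lies on its table: slide the carriage up until its plunger holds the sample against the anvil and the needle has gone round about half a turn from rest, never so far that the plunger runs to the end of its travel (a full turn). Then turn the dial's bezel until its zero wedge stands right at the tip of the needle, with the sample still held and the needle still about half a turn round. Let go of the gauge, and leave the paddle, the mug and the rod tray where they are.

Things in the scene. Friction and masses are not known exactly. Their poses are not given: they have to be found in the camera images.
- gauge: bench gauge for glass rods, fixed to the bench: grey base 363 x 90 mm with a steel slide bed on it along the gauge's y axis. Origin: centre of the underside, at bench height. The anvil post (80 mm high, y -128 to -165 mm) is at the -y end; the carriage with the dial is on the +y side and slides towards -y
- table_mid (a point): middle of the flat steel work table's top (40 x 64 mm, 53 mm above the bench, gauge y -64 to -128 mm) where the sample lies, in front of the anvil. The anvil is a 12 mm steel screw pointing to gauge +y out of the post, its axis 60 mm above the bench; its flat face is set anywhere from gauge y = -118 to -98 mm, and no reading tells where
- carriage (a joint): travel of the carriage in m, 0 at the +y end, growing towards the anvil (gauge -y), up to 0.130. Dark steel saddle 64 mm wide, top 50 mm above the bench, carrying dial and push knob; slides stiffly (about 6 N), stays where left. The needle starts to move somewhere between 0.082 and 0.102, once the sample has been rolled up against the anvil
- push_knob (a point): centre of the carriage's push knob, an upright black cylinder 20 mm in diameter and 25 mm high, its top 85 mm above the bench, standing 72 mm behind (gauge +y of) the dial's axis. Free all round, down to the saddle 22 mm below this point
- dial_centre (a point): on the dial's axis, at the top of the bezel's rim, 81 mm above the bench. The dial lies face up on the carriage, between the push knob and the plunger
- plunger_tip (a point): tip of the dial's plunger, a steel pin 6 mm in diameter sticking out towards the anvil, 60 mm above the bench; when free, 67 mm from the dial's axis. It is pushed in by up to 10 mm against a spring of 1.5 to 3 N
- needle (a joint): angle of the dial's needle in rad, 0 at rest, growing clockwise seen from above; one full turn (6.28) for the plunger's whole 10 mm of travel, so 0.628 per mm
- needle_tip (a point): tip of the black needle, 18 mm from the dial's axis. At needle angle 0 it points to gauge +x from the axis
- bezel (a joint): angle of the bezel in rad, growing clockwise seen from above, -6.28 to 6.28; at 0 the zero wedge is at gauge +x from the dial's axis. Steel ring 58 mm in diameter, 67 to 81 mm above the bench (the case under it is 54 mm wide), turning with the white scale; drag 0.06 N m, stays where left. Zero is at the needle when bezel and needle angles agree (or differ by a full turn)
- zero_mark (a point): point of the bold black wedge that marks zero on the scale, 18 mm from the dial's axis, at the height of the needle. All the other scale marks are thin lines
- sample: the sample: a clear green glass rod 14 mm in diameter and 80 mm long, lying across the gauge's work table, loose. Origin: middle of its underside as laid; it turns with the rod as it rolls. Its own x axis runs along the rod
- paddle: bystander: black graphite paddle 55 x 85 x 12 mm with a wooden handle to its +y, 227 mm long in all, lying flat. Origin: underside of the graphite's centre
- mug: bystander: white ceramic mug, 76 mm wide and 85 mm high, handle at its +y. Origin: centre of the underside
- tray: bystander: shallow wooden tray 100 x 160 x 22 mm with cut glass rods in it. Origin: centre of the underside
Things that resemble listed ones, but are neither listed nor needed, are in the scene too. Of the things that look like the sample, the smallest one is meant.

How it is judged:
By the outcome, as a careful person would: the job done as asked, in the order asked, and still so for the second after the job is handed in, with the robot touching nothing.
It also fails if it takes over 72 s, if anything falls off the work surface, if the arm or the gripper's body presses on something with over 40 N, if the wrist force passes 120 N, or if a joint passes its speed limit or range.

### The arm

A 6-joint arm with a two-finger parallel gripper is mounted at the origin on the work surface. World frame = base frame: x ahead of the robot, y to its left, z up, the work surface at z = 0. Lengths are in mm, angles in rad, forces in N, time in s.
With the tool pointing down it reaches from about 350 to 875 mm from the base axis. Payload 4.2 kg.
Tool frame: the origin (TCP) lies on the centre line of the jaws, within the pads' length; the fingertips stand 11 mm ahead of it and the grasp point (between the pads) lies 8 mm behind it; z points along the fingers, y is the line along which they close (so a half turn about z gives the same grasp; the last joint's range is limited). The gripper opens to 87 mm and grips with 3 to 60 N. Pads are 19 mm wide; open, the fingers measure 117 mm over their backs; the gripper's body (75 mm by 190 mm) begins 51 mm behind the grasp point.
Start: joints at [1.509, 0.385, 0.008, 0, -1.194, -0.259], TCP at [197.046, 593.104, 233.55] pointing down, gripper open.
Joint ranges: [-3.14, 3.14], [-1.21, 2.06], [-1.07, 1.41], [-3.16, 2.05], [-2.99, -0.16], [-3.1, 3.1]. Speed limits (rad/s): [2.79, 2.79, 3.14, 3.14, 3.14, 3.14].

### API

Orientations are given as a 3x3 rotation matrix whose columns are the frame's x, y, z axes.
In Python, from cell import r, viewer, workorder, spotter gives the robot as it stands.
- The arm moves only by the tool move_arm, never from a script. Its argument "motion" is a list of rows, each a list of 7 numbers: the shift along the tool's x, y, z each as a share of 15 cm, from -1 to 1, then the turn, a rotation vector about the tool's x, y, z each as a share of 2 pi rad, from -1 to 1, then the opening, from -1 (shut) to 1 (fully open). In form: [[dx, dy, dz, ax, ay, az, fingers], ...]. A call has 1 to 20 rows; each row is the pose to reach, as a shift and turn from the pose commanded when the call began, along the tool's axes at that moment, turning the shorter way round; what a row does not reach only later rows make up. A row lasts 1/12 s, in which the tool goes at most 41.7 mm and 7.16 degrees, less where a joint would pass 70% of its speed; a pose out of reach is approached as far as the arm can. A call with a number of a shift or a turn outside -1 to 1 is refused whole. A call with a gripper value outside its range is refused whole. The fingers move at their own pace and stop on an object; "squeeze" is the grip in N (left out, the last holds). Time passes only in rows, so rows that repeat a pose let the fingers close. It gives the time, the measured TCP pose, the force, the opening and the grip force at its end, in the units of the state.
- r.get_obs(): the state, without advancing time (a new reading comes with each control period).
- viewer.grab_frame(name): name is "scene" or "top" or "wrist"; returns (picture, depth): 400x640x3 uint8, blue, green, red; 400x640 float32, mm along the optical axis (not along the pixel's ray), 0 where there is no reading.
- viewer.camera_model(name): a dict with "fov_y" (degrees; the focal length in pixels is half the picture's height over the tangent of half this angle, whatever the lens; pixels are square), "cx", "cy" (the principal point, pixels), "origin" and "orientation" of the camera in the world. Camera axes: x right, y up, looking along -z (the intrinsics and any distortion apply to the point x, -y, -z); pixel columns grow to the right and rows downward; lengths in mm; the calibration is good to about 2 mm. A picture is of the moment at which its call begins: read the wrist's pose just before it. camera_model takes no time and is no camera call; for the wrist camera it gives the pose at the moment of the call.
- workorder.job_done(): hands the job in; it is judged then, once.
Trained networks look in the newest picture that a camera, given by its name, has taken for a name from the list of things; names that differ only in an ending like _2 or _b are one class to them, and where a whole thing is asked for, a point or a joint stands for the part that bears it (a point fixed in the world has none). Each returns a list of dicts, best first, with "p" (0 to 1); they miss things now and then, are a little off and sometimes report something else, mostly with a low value. They report only what shows in the picture. A call takes as long as a camera call. They do not tell look-alikes from the thing itself.
- spotter.boxes_of(camera, thing): "point" ([column, row] as shares, 0 to 1, of the picture: columns of its width, rows of its height, amid what is visible of it).
- spotter.trace(camera, thing): "region" (400x640 bool, what is visible of it) and "point" ([column, row] as shares, 0 to 1, of the picture: columns of its width, rows of its height, amid what is visible of it).
The state is a dict: "time": time; "joint_pos": joint angles; "qd": joint speeds; "joint_efforts": joint torques, N m; "tcp_pos": TCP position; "eef_rot": TCP orientation; "ft_force": force on the tool from outside, world axes, zero at the start; "wrist_torque": the same for the moment, N m; "grip_width": opening from 0.0 (shut) to 1.0 (fully open); "grip_force": force on a finger pad.
Only numpy, scipy, OpenCV 4.12 (cv2) and the standard library are available. Lean on these libraries where they do the work, as an engineer would, in place of code of your own. Each camera call takes 0.05 s, during which the arm holds its last target. There are 200 camera calls.

## Working session

There is one attempt and no reset: what is moved stays moved. The work goes in short steps, Python scripts to look and compute and a tool call to move; the robot and the scene stay as the last step left them, time stands still between calls to the robot, and variables do not carry over. Pictures are saved under pics/ and viewed, at most 10 in all, crops included, and the job is handed in when it is done.

Besides the shell and the picture viewer there is one more tool, called after ">>>" by a JSON object that holds its "method" and its "body", one argument or row to a line. move_arm: Moves the arm, as the interface text tells. Its arguments: {"type":"object","properties":{"motion":{"type":"array"},"squeeze":{"type":"number"}},"required":["motion"]}

```bash
mkdir -p pics; cat > h.py <<'E'
import numpy as np, cv2
from cell import r, viewer, workorder, spotter
def cam(n):
    m=viewer.camera_model(n); return m
def ray(m,u,v):
    f=200/np.tan(np.radians(m["fov_y"])/2)
    d=np.array([(u-m["cx"])/f,-(v-m["cy"])/f,-1.0])
    return np.array(m["origin"]),np.array(m["orientation"])@d
def at_z(m,u,v,z):
    o,d=ray(m,u,v); return o+d*(z-o[2])/d[2]
def at_d(m,u,v,dep):
    o,d=ray(m,u,v); return o+d*dep
def proj(m,p):
    f=200/np.tan(np.radians(m["fov_y"])/2)
    c=np.array(m["orientation"]).T@(np.array(p)-np.array(m["origin"]))
    return m["cx"]+f*c[0]/-c[2], m["cy"]-f*c[1]/-c[2]
E
python3 - <<'E'
from h import *
np.set_printoptions(precision=3,suppress=True)
o=r.get_obs(); print(o["time"],o["tcp_pos"],o["eef_rot"],o["grip_width"])
for n in ["scene","top"]:
    m=cam(n); print(n,m)
    im,d=viewer.grab_frame(n); cv2.imwrite(f"pics/{n}0.png",im)
    for t in ["gauge","push_knob","dial_centre","plunger_tip","needle_tip","zero_mark","sample","paddle","mug","tray"]:
        for b in spotter.boxes_of(n,t)[:3]:
            u,v=b["point"][0]*640,b["point"][1]*400
            dd=d[min(int(v),399),min(int(u),639)]
            print(t,round(b["p"],2),(round(u),round(v)),at_d(m,u,v,dd))
E
```

```text
0.0 [196.88  592.575 232.464] [[ 0.949 -0.316 -0.001]
 [-0.316 -0.949 -0.002]
 [ 0.     0.002 -1.   ]] 1.0029997043583136
scene {'fov_y': 51.87431799567759, 'cx': 316.22887494851307, 'cy': 200.76584934380355, 'origin': array([1156.345,  271.83 ,  494.725]), 'orientation': array([[-0.396, -0.497,  0.772],
       [ 0.918, -0.212,  0.335],
       [-0.003,  0.842,  0.54 ]])}
gauge 0.9 (348, 225) [592.565  88.688  64.903]
push_knob 0.72 (351, 213) [573.354  87.5    77.989]
push_knob 0.58 (367, 233) [580.065 119.742  48.952]
dial_centre 0.56 (368, 237) [592.686 126.073  48.856]
plunger_tip 0.5 (369, 235) [588.764 126.218  51.27 ]
plunger_tip 0.41 (348, 227) [592.634  88.602  61.766]
plunger_tip 0.18 (256, 263) [696.436 -43.824  15.318]
sample 0.85 (212, 199) [ 552.44  -237.456   14.789]
sample 0.57 (355, 213) [571.72   92.939  78.854]
sample 0.56 (302, 196) [535.961 -28.074  64.986]
paddle 0.93 (354, 198) [424.606  43.929  12.75 ]
mug 0.96 (352, 287) [752.125 150.091  83.187]
tray 0.82 (256, 263) [694.333 -43.795  13.633]
top {'fov_y': 50.9577125603489, 'cx': 325.22195586250496, 'cy': 203.
[... 174 characters left out ...]
)}
gauge 0.91 (299, 231) [544.85   40.536  37.243]
push_knob 0.72 (254, 214) [565.775 115.048  78.546]
dial_centre 0.79 (253, 212) [572.327 119.91   63.027]
dial_centre 0.45 (272, 215) [564.766  84.223  77.767]
plunger_tip 0.55 (302, 225) [551.769  33.233  63.308]
zero_mark 0.6 (271, 215) [564.31   86.54   80.039]
sample 0.83 (341, 230) [544.278 -34.037  67.412]
sample 0.74 (402, 326) [ 384.09  -147.857   16.514]
sample 0.63 (455, 235) [445.67   -8.741 785.472]
paddle 0.79 (302, 296) [430.945  30.912  13.724]
mug 0.68 (250, 137) [732.15  145.151   2.99 ]
mug 0.17 (349, 157) [692.93  -48.917  15.158]
tray 0.67 (351, 156) [694.237 -53.46   14.727]
tray 0.63 (272, 214) [567.167  84.456  78.689]
```

```bash
python3 - <<'E'
import cv2
a=cv2.imread("pics/top0.png"); a=a[90:340,180:500]; cv2.imwrite("pics/a.png",cv2.resize(a,None,fx=2.4,fy=2.4,interpolation=3))
b=cv2.imread("pics/scene0.png")[120:320,180:440]; cv2.imwrite("pics/b.png",cv2.resize(b,None,fx=2.9,fy=2.9,interpolation=3))
E
```

```text
(no output)
```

View pics/a.png

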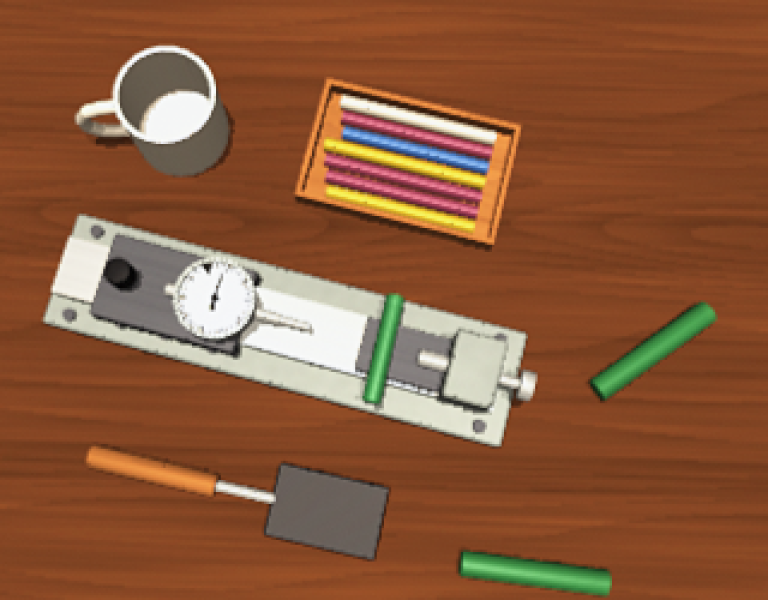

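View pics/b.png

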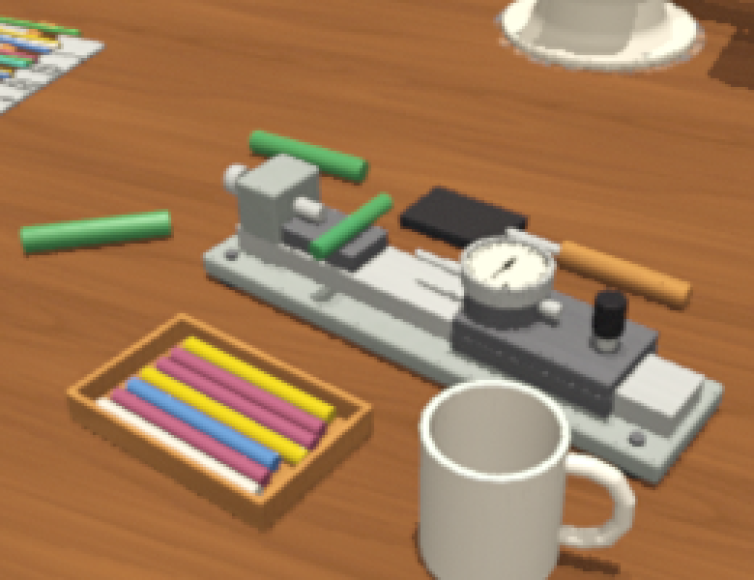

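Top view (crop): the gauge lies diagonally, with the knob at crop (119,270), the dial at (216,298), the wedge at (207,268) and the needle pointing up. The sample on the work table is at (383,348) and the anvil at (432,358). The other two green rods are look-alikes on the bench.

```bash
cat >> h.py <<'E'
def cloud(n):
    m=cam(n); im,d=viewer.grab_frame(n); f=200/np.tan(np.radians(m["fov_y"])/2)
    v,u=np.mgrid[0:400,0:640]; c=np.stack([(u-m["cx"])/f*d,-(v-m["cy"])/f*d,-d],-1)
    P=c@np.array(m["orientation"]).T+np.array(m["origin"]); P[d==0]=np.nan
    return m,im,d,P
def sel(P,c,rad,z0,z1):
    q=(np.hypot(P[...,0]-c[0],P[...,1]-c[1])<rad)&(P[...,2]>z0)&(P[...,2]<z1); return q
E
python3 - <<'E'
from h import *
np.set_printoptions(precision=2,suppress=True)
for n in ["top","scene"]:
    m,im,d,P=cloud(n)
    q=sel(P,(583,155),40,82,92); print(n,"knob",q.sum(),np.nanmean(P[q],0) if q.any() else 0, P[q].min(0) if q.any() else 0,P[q].max(0) if q.any() else 0)
    q=sel(P,(565,85),40,75,86); p=P[q][:,:2].astype(np.float32); c,R=cv2.minEnclosingCircle(p); print("dial",q.sum(),P[q].mean(0),c,R,np.median(P[q][:,2]))
    q=sel(P,(545,-32),45,58,72); print("rod",q.sum(),P[q].mean(0)); print(cv2.minAreaRect(P[q][:,:2].astype(np.float32)))
    q=sel(P,(530,-85),35,74,88); print("post",q.sum(),P[q].mean(0),cv2.minAreaRect(P[q][:,:2].astype(np.float32)))
    q=sel(P,(550,40),230,12,40)&(P[...,2]<32); q&=(abs(P[...,0]-550)<100); print("base z hist",np.histogram(P[sel(P,(550,40),230,5,60)][:,2],bins=11))
    if n=="top":
        for (u,v) in [(180+119/2.4,90+266/2.4)]: print("knobtop px",at_z(m,u,v,85))
        print("dial px",at_z(m,270,214.2,79))
E
```

```text
top knob 101 [583.25 158.47  85.02] [574.3  149.1   82.18] [592.11 167.88  87.95]
dial 908 [566.6   89.11  78.52] (566.6438598632812, 88.98794555664062) 29.050251007080078 78.2886901261453
rod 414 [536.25 -37.56  65.31]
((534.3778076171875, -49.985595703125), (49.25859451293945, 76.03911590576172), 78.26000213623047)
post 624 [522.39 -95.45  79.83] ((521.7966918945312, -96.27149200439453), (37.08732223510742, 50.03836441040039), 76.45596313476562)
base z hist (array([ 862, 3093, 3817, 2543,  174,  144, 1531,  224,  638, 1279,  143]), array([ 5.01, 10.01, 15.  , 20.  , 25.  , 30.  , 35.  , 40.  , 44.99,
       49.99, 54.99, 59.99]))
knobtop px [586.79 157.07  85.  ]
dial px [566.67  87.81  79.  ]
scene knob 77 [585.52 160.47  84.89] [572.37 118.09  82.14] [595.11 170.3   86.62]
dial 548 [567.49  91.54  78.93] (566.8861083984375, 91.39395141601562) 30.005516052246094 78.65039758403339
rod 256 [540.38 -35.58  64.3 ]
((534.5830078125, -48.69207763671875), (52.18672561645508, 75.96725463867188), 78.64739227294922)
post 277 [526.31 -91.36  79.5 ] ((522.225341796875, -93.16767883300781), (37.47013473510742, 51.58332824707031), 75.89956665039062)
base z hist (array([ 825, 2451, 2689, 1912,  539,  521, 1338,  481,  632, 1148,  417]), array([ 5.01, 10.01, 15.01, 20.01, 25.01, 30.01, 35.  , 40.  , 45.  ,
       50.  , 55.  , 60.  ]))
```

>>> {"method": "move_arm", "body": {
  "motion": [
    [0.84,0.48,0,0,0,0,1],
    [0.84,0.48,0,0,0,0,1],
    [0.84,0.48,0,0,0,0,1],
    [0.84,0.48,0,0,0,0,1],
    [0.84,0.48,0,0,0,0,1]
  ],
  "squeeze": 15
}}

```text
time: 1.62
tcp_pos: [296.0, 481.9, 234.0]
eef_rot: [[0.948, -0.319, 0.0], [-0.319, -0.948, -0.001], [0.0, 0.0, -1.0]]
ft_force: [-0.3, 0.5, -0.3]
grip_width: 0.997
grip_force: 0.0
```

>>> {"method": "move_arm", "body": {
  "motion": [
    [0.84,0.48,0,0,0,0,1],
    [0.84,0.48,0,0,0,0,1],
    [0.84,0.48,0,0,0,0,1],
    [0.84,0.48,0,0,0,0,1],
    [0.84,0.48,0,0,0,0,1]
  ]
}}

```text
time: 2.03
tcp_pos: [392.6, 374.6, 233.7]
eef_rot: [[0.948, -0.319, 0.0], [-0.319, -0.948, -0.0], [0.0, 0.0, -1.0]]
ft_force: [-0.6, 0.5, 0.6]
grip_width: 1.002
grip_force: 0.0
```

>>> {"method": "move_arm", "body": {
  "motion": [
    [0.84,0.48,0,0,0,0,1],
    [0.84,0.48,0,0,0,0,1],
    [0.84,0.48,0,0,0,0,1],
    [0.84,0.48,0,0,0,0,1],
    [0.84,0.48,0,0,0,0,1]
  ]
}}

```text
time: 2.45
tcp_pos: [489.5, 267.3, 233.4]
eef_rot: [[0.948, -0.319, 0.0], [-0.319, -0.948, -0.0], [0.0, 0.0, -1.0]]
ft_force: [0.2, -0.0, -0.3]
grip_width: 1.001
grip_force: 0.0
```

>>> {"method": "move_arm", "body": {
  "motion": [
    [0.84,0.48,0.4,0,0,0.237,1],
    [0.84,0.48,0.4,0,0,0.237,1],
    [0.84,0.48,0.4,0,0,0.237,1],
    [0.84,0.48,0.4,0,0,0.237,1],
    [0.84,0.48,0.4,0,0,0.237,1],
    [0.84,0.48,0.4,0,0,0.237,1],
    [0.84,0.48,0.4,0,0,0.237,1],
    [0.84,0.48,0.4,0,0,0.237,1],
    [0.84,0.48,0.4,0,0,0.237,1],
    [0.84,0.48,0.4,0,0,0.237,1],
    [0.84,0.48,0.4,0,0,0.237,1],
    [0.84,0.48,0.4,0,0,0.237,1],
    [0.84,0.48,0.4,0,0,0.237,1],
    [0.84,0.48,0.4,0,0,0.237,1]
  ]
}}

```text
time: 3.62
tcp_pos: [584.4, 162.3, 173.5]
eef_rot: [[-0.233, -0.973, 0.0], [-0.973, 0.233, 0.0], [-0.0, -0.0, -1.0]]
ft_force: [-0.4, 0.1, -0.4]
grip_width: 1.0
grip_force: 0.0
```

```bash
python3 - <<'E'
from h import *
np.set_printoptions(precision=2,suppress=True)
print(r.get_obs()["joint_pos"])
m,im,d,P=cloud("wrist"); cv2.imwrite("pics/w1.png",im); print(m)
q=sel(P,(584,160),20,80,92); print("knob",q.sum(), cv2.minEnclosingCircle(P[q][:,:2].astype(np.float32)) if q.any() else 0,P[q].mean(0))
q=sel(P,(567,89),40,75,86); print("dial",q.sum(), cv2.minEnclosingCircle(P[q][:,:2].astype(np.float32)) if q.any() else 0)
for t in ["push_knob","dial_centre","needle_tip","zero_mark"]:
    for b in spotter.boxes_of("wrist",t)[:2]:
        u,v=b["point"][0]*640,b["point"][1]*400; print(t,round(b["p"],2),u,v,at_z(m,u,v,79))
E
```

```text
[ 0.54  0.4  -0.13 -0.   -1.04 -0.77]
{'fov_y': 68.51085621979344, 'cx': 320.4248151500924, 'cy': 198.7192332670985, 'origin': array([565.58,  82.46, 323.56]), 'orientation': array([[-0.97, -0.22, -0.07],
       [ 0.23, -0.93, -0.29],
       [ 0.  , -0.29,  0.96]])}
knob 394 ((583.34716796875, 159.19692993164062), 9.948287010192871) [583.21 158.55  83.47]
dial 4196 ((566.4264526367188, 89.35298156738281), 29.110641479492188)
push_knob 0.81 321.79200000000003 140.32 [570.22 107.19  79.  ]
dial_centre 0.85 320.128 144.68 [572.37 110.32  79.  ]
dial_centre 0.34 177.728 199.4 [704.1  127.39  79.  ]
needle_tip 0.58 322.11199999999997 113.99999999999999 [565.17  87.04  79.  ]
zero_mark 0.92 319.616 115.99999999999999 [567.47  88.08  79.  ]
```

View pics/w1.png

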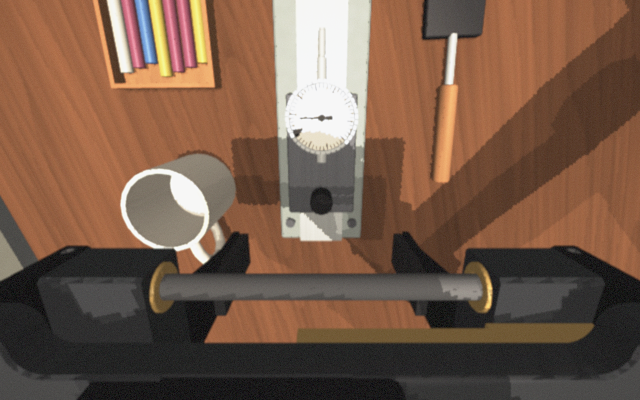

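Wrist view: needle tip left of the dial centre (322,117), wedge at (297,132), so the bezel is at about −0.5. The knob is at (321,201). The needle stays visible while I hold the knob, so I'm descending onto it.

>>> {"method": "move_arm", "body": {
  "motion": [
    [0.019,0,0.25,0,0,0,0.2],
    [0.019,0,0.5,0,0,0,0.2],
    [0.019,0,0.65,0,0,0,0.2],
    [0.019,0,0.71,0,0,0,0.2],
    [0.019,0,0.71,0,0,0,0.2],
    [0.019,0,0.71,0,0,0,-1],
    [0.019,0,0.71,0,0,0,-1],
    [0.019,0,0.71,0,0,0,-1],
    [0.019,0,0.71,0,0,0,-1],
    [0.019,0,0.71,0,0,0,-1]
  ],
  "squeeze": 15
}}

```text
time: 4.7
tcp_pos: [584.4, 158.4, 68.3]
eef_rot: [[-0.237, -0.972, 0.002], [-0.972, 0.237, 0.001], [-0.002, -0.002, -1.0]]
ft_force: [-0.4, -0.8, 0.2]
grip_width: 0.328
grip_force: 0.0
```

>>> {"method": "move_arm", "body": {
  "motion": [
    [0,0,0,0,0,0,-1],
    [0,0,0,0,0,0,-1],
    [0,0,0,0,0,0,-1],
    [0.03,0,0,0,0,0,-1],
    [0.08,0,0,0,0,0,-1],
    [0.13,0,0,0,0,0,-1],
    [0.18,0,0,0,0,0,-1],
    [0.23,0,0,0,0,0,-1],
    [0.27,0,0,0,0,0,-1],
    [0.3,0,0,0,0,0,-1],
    [0.3,0,0,0,0,0,-1]
  ],
  "squeeze": 20
}}

```text
time: 5.62
tcp_pos: [572.7, 115.1, 67.7]
eef_rot: [[-0.237, -0.972, 0.0], [-0.972, 0.237, 0.002], [-0.002, 0.0, -1.0]]
ft_force: [-4.8, 4.7, 4.5]
grip_width: 0.221
grip_force: 20.0
```

```bash
python3 - <<'E'
from h import *
np.set_printoptions(precision=2,suppress=True)
m,im,d,P=cloud("wrist"); cv2.imwrite("pics/w2.png",cv2.resize(im[:330,160:480],None,fx=1.8,fy=1.8))
for t in ["sample","dial_centre","plunger_tip"]:
    for b in spotter.boxes_of("wrist",t)[:2]:
        u,v=b["point"][0]*640,b["point"][1]*400; print(t,round(b["p"],2),u,v,P[int(v),int(u)])
print(r.get_obs()["tcp_pos"])
E
```

```text
dial_centre 0.58 321.408 156.4 [558.39  56.73  77.05]
plunger_tip 0.58 318.72 12.8 [544.37  -6.67  60.44]
plunger_tip 0.39 323.96799999999996 120.52000000000001 [553.55  40.71  77.87]
[572.7  115.17  67.66]
```

View pics/w2.png

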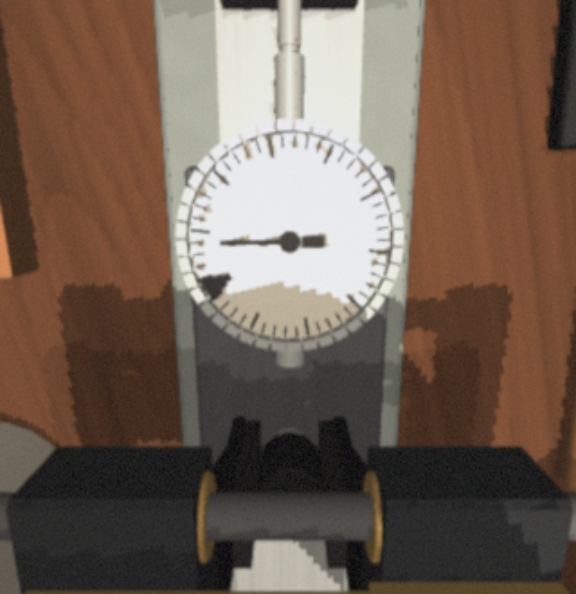

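Wrist view: dial centre at (289,241) crop, needle left at (222,242) so 0 rad, and wedge at (213,286). The knob is gripped and the carriage is at about 45 mm.

>>> {"method": "move_arm", "body": {
  "motion": [
    [0.02,0,0,0,0,0,-1],
    [0.04,0,0,0,0,0,-1],
    [0.06,0,0,0,0,0,-1],
    [0.08,0,0,0,0,0,-1],
    [0.1,0,0,0,0,0,-1],
    [0.12,0,0,0,0,0,-1],
    [0.14,0,0,0,0,0,-1],
    [0.16,0,0,0,0,0,-1],
    [0.18,0,0,0,0,0,-1],
    [0.2,0,0,0,0,0,-1],
    [0.215,0,0,0,0,0,-1],
    [0.23,0,0,0,0,0,-1],
    [0.23,0,0,0,0,0,-1]
  ]
}}

```text
time: 6.9
tcp_pos: [564.9, 82.8, 67.6]
eef_rot: [[-0.237, -0.972, 0.001], [-0.972, 0.237, 0.003], [-0.003, -0.0, -1.0]]
ft_force: [-5.4, 8.3, 5.6]
grip_width: 0.222
grip_force: 20.0
```

```bash
cat >> h.py <<'E'
G=np.array([[.972,.235],[-.235,.972]])  # cols gx, gy
def dial(P,m,im,c0,z=79,save=None):
    """rectify dial: image left->right = gx, up = gy, 10 px/mm; returns angles (cw from +gx, rad)"""
    q=sel(P,c0,36,76,86); pts=P[q][:,:2].astype(np.float32)
    c,R=cv2.minEnclosingCircle(pts)
    src=[];dst=[]
    for a,b in [(-30,-30),(30,-30),(30,30),(-30,30)]:
        w=np.array(c)+G@np.array([a,b]); src.append(proj(m,[*w,z])); dst.append((300+10*a,300-10*b))
    H=cv2.getPerspectiveTransform(np.float32(src),np.float32(dst))
    W=cv2.warpPerspective(im,H,(600,600),flags=cv2.INTER_CUBIC)
    g=cv2.cvtColor(W,cv2.COLOR_BGR2GRAY)
    if save: cv2.imwrite(save,W)
    v,u=np.mgrid[0:600,0:600]; x=(u-300)/10;y=(300-v)/10;rr=np.hypot(x,y);th=np.arctan2(-y,x)
    def ang(lo,hi):
        k=(rr>lo)&(rr<hi)&(g<90)
        n,l,s,ce=cv2.connectedComponentsWithStats(k.astype(np.uint8))
        o=[]
        for i in range(1,n):
            if s[i,4]>60: o.append((int(s[i,4]),round(float(np.angle(np.exp(1j*th[l==i]).mean())),3)))
        return sorted(o,reverse=True)[:4]
    return c,R,ang(11,16.5),ang(18.5,22.5)
E
python3 - <<'E'
from h import *
np.set_printoptions(precision=2,suppress=True)
t=r.get_obs()["tcp_pos"]; c0=np.array(t[:2])-72*G[:,1]
m,im,d,P=cloud("wrist"); cv2.imwrite("pics/w3.png",im)
print(t,c0,dial(P,m,im,c0,save="pics/d3.png"))
E
```

```text
[564.88  82.76  67.64] [547.96  12.77] ((548.31982421875, 14.33720588684082), 29.301090240478516, [(410, -1.921)], [(1046, -0.505)])
```

View pics/d3.png

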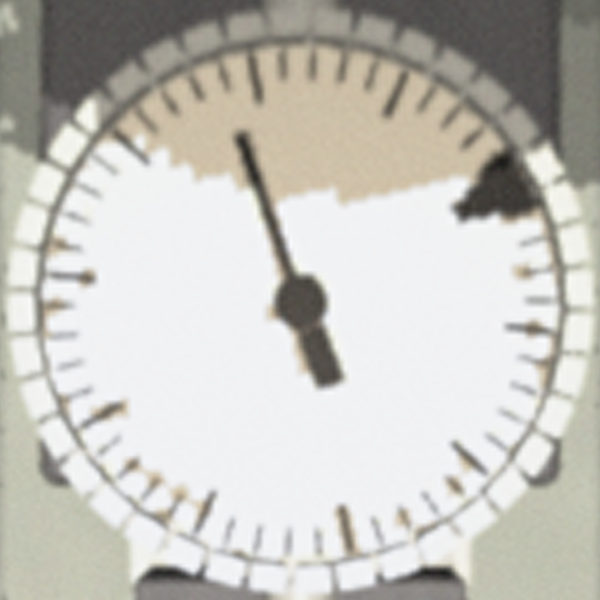

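The needle is already at 4.36 rad (pointing −1.92) because the carriage did not start at 0. The wedge is at −0.51. I'll back off about 1.9 mm.

>>> {"method": "move_arm", "body": {
  "motion": [
    [-0.007,0,0,0,0,0,-1],
    [-0.013,0,0,0,0,0,-1],
    [-0.013,0,0,0,0,0,-1],
    [-0.013,0,0,0,0,0,-1]
  ]
}}

```text
time: 7.28
tcp_pos: [564.9, 82.9, 67.6]
eef_rot: [[-0.236, -0.972, -0.001], [-0.972, 0.236, -0.0], [0.0, 0.001, -1.0]]
ft_force: [-4.7, 2.5, 5.7]
grip_width: 0.223
grip_force: 20.0
```

```bash
cat > look.py <<'E'
from h import *
import sys
np.set_printoptions(precision=2,suppress=True)
o=r.get_obs(); t=o["tcp_pos"]; c0=(547.6,13.5)
m,im,d,P=cloud("wrist"); cv2.imwrite("pics/%s.png"%sys.argv[1],im)
print(o["time"],t,o["joint_pos"],dial(P,m,im,c0,save="pics/d%s.png"%sys.argv[1]))
E
python3 look.py 4
```

```text
7.2833 [564.86  82.89  67.64] [ 0.43  0.47 -0.33 -0.   -0.77 -0.67] ((548.2562255859375, 14.213166236877441), 29.207386016845703, [(359, -1.915)], [(982, -0.512)])
```

>>> {"method": "move_arm", "body": {
  "motion": [
    [-0.01,0,0,0,0,0,-1],
    [-0.018,0,0,0,0,0,-1],
    [-0.018,0,0,0,0,0,-1],
    [-0.018,0,0,0,0,0,-1]
  ]
}}

```text
time: 7.67
tcp_pos: [565.2, 84.4, 67.6]
eef_rot: [[-0.237, -0.972, -0.002], [-0.972, 0.237, -0.002], [0.002, 0.002, -1.0]]
ft_force: [-4.5, -1.6, 6.2]
grip_width: 0.218
grip_force: 20.0
```

```bash
python3 look.py 5
```

```text
7.6667 [565.22  84.41  67.65] [ 0.43  0.47 -0.33  0.   -0.78 -0.67] ((548.7251586914062, 15.67298412322998), 29.22648048400879, [(72, -2.856)], [(1060, -0.507)])
```

>>> {"method": "move_arm", "body": {
  "motion": [
    [-0.003,0,0,0,0,0,-1],
    [-0.003,0,0,0,0,0,-1]
  ]
}}

```text
time: 7.88
tcp_pos: [565.2, 84.6, 67.6]
eef_rot: [[-0.237, -0.972, -0.002], [-0.972, 0.237, -0.002], [0.003, 0.002, -1.0]]
ft_force: [-3.4, -2.3, 6.2]
grip_width: 0.221
grip_force: 20.0
```

```bash
python3 look.py 6
```

```text
7.8833 [565.23  84.58  67.63] [ 0.43  0.47 -0.33  0.   -0.78 -0.67] ((548.54541015625, 15.867853164672852), 29.27308464050293, [(117, -2.97)], [(958, -0.505)])
```

View pics/6.png

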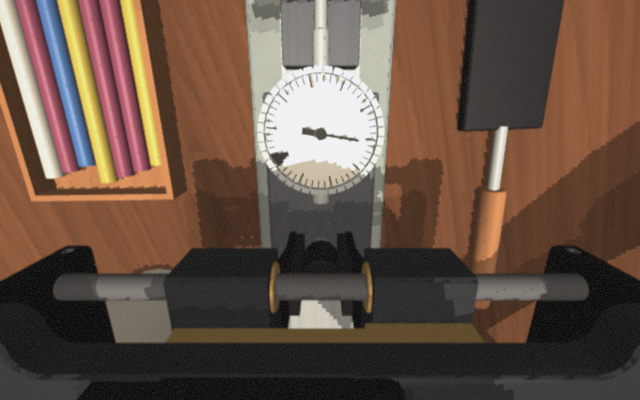

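Needle at about 3.31 rad (pointing right and slightly down), wedge at about −0.51, with the plunger on the sample. Releasing, lifting, and moving over the dial.

>>> {"method": "move_arm", "body": {
  "motion": [
    [0,0,0,0,0,0,0.1],
    [0,0,0,0,0,0,0.1],
    [0,0,0,0,0,0,0.1],
    [0,0,0,0,0,0,0.1],
    [0,0,-0.2,0,0,0,0.1],
    [0,0,-0.4,0,0,0,1],
    [0,0,-0.5,0,0,0,1],
    [0,0,-0.5,0,0,0,1]
  ]
}}

```text
time: 8.6
tcp_pos: [569.0, 86.8, 146.3]
eef_rot: [[-0.236, -0.972, 0.009], [-0.972, 0.236, 0.003], [-0.005, -0.008, -1.0]]
ft_force: [0.3, -0.6, 0.2]
grip_width: 0.695
grip_force: 0.0
```

```bash
python3 look.py 7; python3 - <<'E'
from h import *
m,im,d,P=cloud("top")
print(dial(P,m,im,(548,15),save="pics/dt7.png"))
E
```

```text
8.6 [568.97  86.75 146.26] [ 0.43  0.37 -0.24  0.   -0.94 -0.67] ((548.5402221679688, 15.662429809570312), 29.06342887878418, [], [(247, -0.54)])
((548.8817138671875, 15.360410690307617), 29.160181045532227, [], [(424, -0.529)])
```

>>> {"method": "move_arm", "body": {
  "motion": [
    [0.25,0.02,0,0,0,0,1],
    [0.493,0.02,0,0,0,0,1],
    [0.493,0.02,0,0,0,0,1],
    [0.493,0.02,0,0,0,0,1]
  ]
}}

```text
time: 9.03
tcp_pos: [544.5, 13.1, 140.5]
eef_rot: [[-0.239, -0.971, -0.003], [-0.971, 0.239, -0.001], [0.001, 0.003, -1.0]]
ft_force: [0.1, 0.0, -0.6]
grip_width: 0.99
grip_force: 0.0
```

```bash
cat > top.py <<'E'
from h import *
import sys
np.set_printoptions(precision=2,suppress=True)
def polar(W,lo,hi):
    g=cv2.cvtColor(W,cv2.COLOR_BGR2GRAY).astype(np.float32)
    p=cv2.warpPolar(g,(300,1440),(300,300),300,cv2.INTER_CUBIC)  # angle: image y down -> cw from +gx
    s=p[:,int(lo*10):int(hi*10)].mean(1); s=cv2.GaussianBlur(np.r_[s,s,s][:,None],(1,15),0)[1440:2880,0]
    b=cv2.blur(np.r_[s,s,s][:,None],(1,240))[1440:2880,0]
    e=s-b; k=int(e.argmin()); idx=np.arange(k-20,k+21); w=np.clip(-e[idx%1440]-0.4*-e[k],0,None)
    return round((idx*w).sum()/w.sum()*2*np.pi/1440,3), round(float(e[k]))
if __name__=="__main__":
    n=sys.argv[1]; o=r.get_obs(); print(o["time"],o["tcp_pos"],o["joint_pos"])
    m,im,d,P=cloud(n); f="pics/p_%s.png"%sys.argv[2]; x=dial(P,m,im,(548.6,15.6),save=f)
    W=cv2.imread(f); print(x,"needle",polar(W,10.5,17),"wedge",polar(W,19,22.5))
E
python3 top.py wrist 8; python3 top.py top 9
python3 - <<'E'
import cv2; from top import polar
for f in ["d4","d6","d7","dt7"]: W=cv2.imread(f"pics/{f}.png"); print(f,polar(W,10.5,17),polar(W,19,22.5))
E
```

```text
9.0333 [544.46  13.08 140.52] [ 0.32  0.34 -0.32 -0.   -0.92 -0.56]
((548.4483032226562, 15.776784896850586), 29.50855827331543, [], [(1103, -0.477)]) needle (np.float64(3.301), -79) wedge (np.float64(5.808), -131)
9.0833 [545.2   14.05 140.86] [ 0.32  0.34 -0.32 -0.   -0.92 -0.56]
((533.7443237304688, 18.35584831237793), 22.866680145263672, [(29009, 0.265)], [(32217, 2.323), (4346, -0.443), (3936, -1.261), (227, 2.302)]) needle (np.float64(4.974), -46) wedge (np.float64(4.885), -64)
d4 (np.float64(4.37), -139) (np.float64(5.775), -132)
d6 (np.float64(3.309), -135) (np.float64(5.779), -139)
d7 (np.float64(3.317), -81) (np.float64(5.763), -125)
dt7 (np.float64(3.35), -74) (np.float64(5.754), -114)
```

>>> {"method": "move_arm", "body": {
  "motion": [
    [-0.01,-0.015,0.1,0,0,0,1],
    [-0.01,-0.015,0.2,0,0,0,1],
    [-0.01,-0.015,0.2,0,0,0,1],
    [-0.01,-0.015,0.2,0,0,0,1],
    [-0.01,-0.015,0.2,0,0,0,1]
  ]
}}

```text
time: 9.55
tcp_pos: [548.9, 16.3, 112.4]
eef_rot: [[-0.236, -0.972, 0.001], [-0.972, 0.236, -0.0], [0.0, -0.001, -1.0]]
ft_force: [-0.1, -0.5, 0.6]
grip_width: 0.999
grip_force: 0.0
```

```bash
python3 top.py wrist 10
```

```text
9.55 [548.91  16.25 112.35] [ 0.33  0.38 -0.34  0.   -0.85 -0.56]
((548.4723510742188, 15.713132858276367), 29.458433151245117, [(287, -2.974)], [(1242, -0.477)]) needle (np.float64(3.31), -84) wedge (np.float64(5.806), -129)
```

>>> {"method": "move_arm", "body": {
  "motion": [
    [0.004,0.001,0.1,0,0,0,1],
    [0.004,0.001,0.18,0,0,0,1],
    [0.004,0.001,0.215,0,0,0,1],
    [0.004,0.001,0.215,0,0,0,0.6],
    [0.004,0.001,0.215,0,0,0,0.3],
    [0.004,0.001,0.215,0,0,0,0.2],
    [0.004,0.001,0.215,0,0,0,0.2],
    [0.004,0.001,0.215,0,0,0,0.2],
    [0.004,0.001,0.215,0,0,0,0.2]
  ],
  "squeeze": 8
}}

```text
time: 10.35
tcp_pos: [548.4, 15.1, 80.4]
eef_rot: [[-0.237, -0.972, 0.001], [-0.972, 0.237, 0.0], [-0.001, -0.001, -1.0]]
ft_force: [-0.5, 0.2, 1.1]
grip_width: 0.665
grip_force: 8.0
```

```bash
python3 top.py wrist 11
```

```text
10.35 [548.4   15.14  80.36] [ 0.32  0.42 -0.38  0.   -0.77 -0.56]
((547.4661865234375, 10.717205047607422), 34.54387664794922, [(1200, -1.569), (498, -2.601)], [(9799, -1.512)]) needle (np.float64(3.676), -57) wedge (np.float64(2.798), -72)
```

>>> {"method": "move_arm", "body": {
  "motion": [
    [0,0,0,0,0,-0.015,0.2],
    [0,0,0,0,0,-0.03,0.2],
    [0,0,0,0,0,-0.045,0.2],
    [0,0,0,0,0,-0.06,0.2],
    [0,0,0,0,0,-0.075,0.2],
    [0,0,0,0,0,-0.09,0.2],
    [0,0,0,0,0,-0.105,0.2],
    [0,0,0,0,0,-0.12,0.2],
    [0,0,0,0,0,-0.135,0.2],
    [0,0,0,0,0,-0.15,0.2],
    [0,0,0,0,0,-0.165,0.2],
    [0,0,0,0,0,-0.18,0.2],
    [0,0,0,0,0,-0.195,0.2],
    [0,0,0,0,0,-0.195,0.2]
  ]
}}

```text
time: 11.57
tcp_pos: [549.9, 15.7, 80.4]
eef_rot: [[0.835, -0.55, 0.004], [-0.55, -0.835, 0.001], [0.003, -0.003, -1.0]]
ft_force: [4.2, 2.0, -0.7]
grip_width: 0.666
grip_force: 8.0
```

```bash
python3 - <<'E'
from h import *
o=r.get_obs(); print(o["joint_pos"],o["wrist_torque"],o["ft_force"])
im,d=viewer.grab_frame("wrist"); cv2.imwrite("pics/12.png",im)
E
```

```text
[ 3.23492719e-01  4.18320915e-01 -3.76191444e-01  4.43957083e-04
 -7.71977719e-01  6.64532731e-01] [ 0.38422561 -0.97718016 -0.00837685] [ 4.18930948  1.95246795 -0.67286389]
```

View pics/12.png

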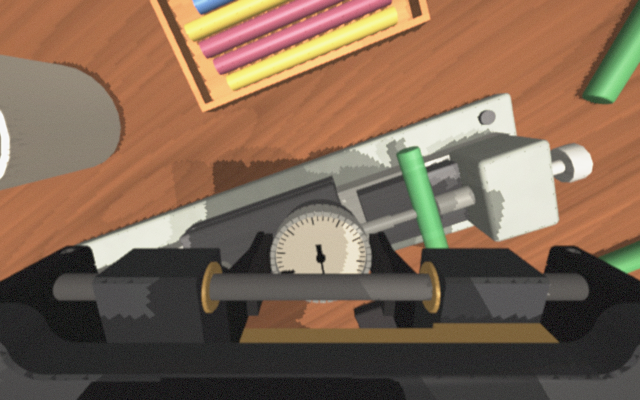

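Wrist view: the wedge has turned with the gripper, at (288,273) relative to the hand. The sample sits between plunger and anvil near (420,190), and the needle points down, away from +gx. Turning the rest.

>>> {"method": "move_arm", "body": {
  "motion": [
    [0,0,0,0,0,-0.015,0.2],
    [0,0,0,0,0,-0.03,0.2],
    [0,0,0,0,0,-0.045,0.2],
    [0,0,0,0,0,-0.06,0.2],
    [0,0,0,0,0,-0.075,0.2],
    [0,0,0,0,0,-0.09,0.2],
    [0,0,0,0,0,-0.105,0.2],
    [0,0,0,0,0,-0.12,0.2],
    [0,0,0,0,0,-0.135,0.2],
    [0,0,0,0,0,-0.15,0.2],
    [0,0,0,0,0,-0.165,0.2],
    [0,0,0,0,0,-0.18,0.2],
    [0,0,0,0,0,-0.198,0.2],
    [0,0,0,0,0,-0.198,0.2],
    [0,0,0,0,0,-0.198,0.2]
  ]
}}

```text
time: 12.87
tcp_pos: [549.8, 17.2, 80.4]
eef_rot: [[0.791, 0.611, 0.005], [0.611, -0.791, 0.003], [0.006, 0.0, -1.0]]
ft_force: [2.5, 6.5, -0.0]
grip_width: 0.663
grip_force: 8.0
```

>>> {"method": "move_arm", "body": {
  "motion": [
    [0,0,0,0,0,0,1],
    [0,0,0,0,0,0,1],
    [0,0,0,0,0,0,1],
    [0,0,-0.15,0,0,0,1],
    [0,0,-0.3,0,0,0,1],
    [0,0,-0.4,0,0,0,1],
    [0,0,-0.4,0,0,0,1],
    [0,0,-0.4,0,0,0,1]
  ]
}}

```text
time: 13.53
tcp_pos: [547.8, 14.8, 140.2]
eef_rot: [[0.791, 0.612, 0.001], [0.612, -0.791, 0.0], [0.001, 0.0, -1.0]]
ft_force: [0.4, -0.5, -0.5]
grip_width: 0.995
grip_force: 0.0
```

```bash
python3 top.py wrist 13
```

```text
13.5333 [547.81  14.78 140.17] [ 0.32  0.34 -0.31 -0.   -0.91  1.91]
((548.7130737304688, 15.951744079589844), 29.431659698486328, [(111, -2.963), (72, -2.967)], [(1138, -2.967)]) needle (np.float64(3.32), -79) wedge (np.float64(3.315), -139)
```

View pics/p_13.png

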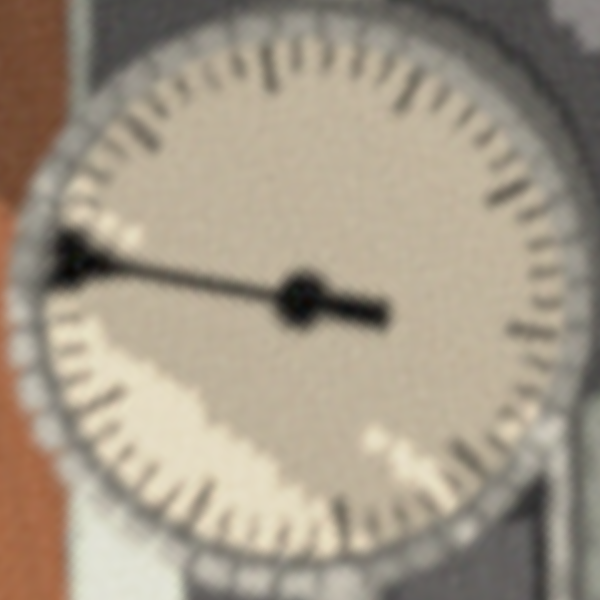

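The needle (3.32) and wedge (3.315) line up, the sample is held, and the gripper is clear. Handing in.

```bash
python3 -c "
from cell import workorder
print(workorder.job_done())"
```

```text
the job is handed in; nothing more can be done
None
```

The gauge is zeroed on the sample and the job is handed in: the needle stands at about 3.32 rad (just over half a turn) with the zero wedge within about 0.01 rad of its tip. The carriage first ran to 4.4 rad and I backed it off, well short of a full turn; the gripper is clear, and the paddle, mug and tray were not touched.

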